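# Lock the lamp-house hatch of the fluorescence microscope

## Task

Take the flat-bladed key out of its stand, put its blade in the slot of the round lock on top of the lamp house, push the lock in gently and turn it a quarter turn clockwise until it is locked and has sprung back up. Then put the key back upright in its stand. Never bear down hard on the lock, keep the gripper itself off the lamp house and its lock, and leave the other things on the bench where they are.

Things in the scene. Friction and masses are not known exactly. Their poses are not given: they have to be found in the camera images.
- lamphouse: White plastic lamp case, fixed, 200 (x) x 170 (y) x 80 mm high; origin under its centre, z up. On the middle of its top an aluminium ring (the boss; outer diameter 68, inner 52, 26 mm high) holds the oiled steel lock disc: diameter 36 mm, with a straight slot 5.5 mm wide and 6 mm deep, flat-floored, right across it through its axis. A blade on its face just slips.
- boss_top (a point): Centre of the boss at its upper rim, 106 mm above the bench; axes those of the lamp house. The lock disc floats in the boss: its axis lies up to 6 mm to either side of this point along the lamp house's y (not x), and its top, before it is pushed, from 2 mm above this rim to 10 mm below it; neither is reported. About 4 N shoves the disc along y.
- lock (a joint): Disc angle (rad), clockwise from above. Slot along lamp house x at 0, along y at 1.571 (stop). Starts at 0.05 to 0.25, open. Stays where left; turning takes 0.07 to 0.15 N m. The disc is sprung: 3 N starts to push it in, 7.5 N at 4.5 mm, 9 N at the hard bottom, 6 mm in. A catch lets it turn between 0.28 and 1.35 only while pushed in 4.5 mm or more; past 1.35 it springs up, locked.
- key: Loose key, about 60 g, upright in its stand, blade down. Origin at the middle of the blade's lower edge; z up along the key, x along the blade's width, y across its thickness; half-turn symmetric about z. Steel blade 22 (x) x 4 (y) mm, 16 mm long, its last 2 mm thinned to 2.5 mm; above it a black handle 26 (x) x 12 (y) mm, 66 mm long, to be gripped across its 12 mm.
- stand: Grey plastic block, fixed to the bench, 60 (x) x 50 (y) x 34 mm high, origin at the centre of its underside; it has a pocket 30 (x) x 16 (y) mm, open at the top, 26 mm deep, in its middle. The key's x lies along the stand's x.
- pocket (a point): Centre of the pocket's floor in the stand, 8 mm above the bench; the key's origin is here when it stands in the pocket.
- oil_bottle: Small amber bottle, diameter 34, 75 mm high, loose bystander; origin under its centre.
- mug: White mug, rim diameter 76, 85 mm high, loose bystander; origin under its centre.
- toy_truck: Toy mixer truck about 105 x 45 x 57 mm, loose bystander; origin under its centre at wheel level.
Not all that is in view belongs to the job. There is more than one size of the key; the one meant has the size given above.

How it is judged (in metres and radians):
On the way, in this order (a step that is already met when the one before it is completed fails the run):
1. the key has been lifted clear of its stand (z of key in the frame of pocket above 0.035 m), for 0.1 s.
2. the key, its blade in the slot, has pushed the lock in and begun to turn it (past 0.5 rad) (value of joint lock above 0.5 rad and horizontal distance between key and boss_top below 0.014 m and contact force between key and lamphouse above 1 N), for 0.05 s.
3. the lock is turned into the locked position with the key in the slot (value of joint lock above 1.35 rad and horizontal distance between key and boss_top below 0.014 m), for 0.1 s.
At the end, for the whole second after the job is handed in: The lock stands at more than 1.35 rad (locked: past the catch, so that the spring holds it), and the released key stands at rest in the stand's pocket, within 8 mm of its middle, not more than 6 mm above its floor and less than 0.2 rad from upright (value of joint lock above 1.35 rad and horizontal distance between key and pocket below 0.008 m and z of key in the frame of pocket below 0.006 m and angle between key's own z axis and vertical below 0.2 rad and linear speed of key below 0.02 m/s); the robot touches nothing.
It fails at once if the key bears on the lamp house or its lock with more than 25 N (contact force between key and lamphouse above 25 N).
It fails at once if the gripper or arm touches the lamp house or its lock (contact force between any of the fingers, the arm and lamphouse above 1 N).
It fails at once if a bystander is moved by more than 20 mm (distance of any of oil_bottle, mug, toy_truck from where it was at the start of the episode above 0.02 m).
It also fails if it takes over 61 s, if anything falls off the work surface, if the arm or the gripper's body presses on something with over 40 N, if the wrist force passes 120 N, or if a joint passes its speed limit or range.

## Robot

A 7-joint arm with a two-finger parallel gripper is mounted at the origin on the work surface. World frame = base frame: x ahead of the robot, y to its left, z up, the work surface at z = 0. Lengths are in mm, angles in rad, forces in N, time in s.
With the tool pointing down it reaches from about 425 to 925 mm from the base axis. Payload 6.8 kg.
Tool frame: the origin (TCP) lies midway between the tips of the shut fingers; the grasp point (between the pads) lies 19 mm behind it; z points along the fingers, x is the direction in which the jaws open and shut, and the axes are right-handed (so a half turn about z gives the same grasp; the last joint's range is limited). The gripper opens to 88 mm and grips with 3 to 60 N. Pads are 20 mm wide; open, the fingers measure 115 mm over their backs; the gripper's body (75 mm by 178 mm) begins 61 mm behind the grasp point.
Start: joints at [-1.326, 0.477, 0.022, 1.555, -0.011, 1.109, -0.083], TCP at [233.228, 633.445, 222.664] pointing down, gripper open.
Joint ranges: [-2.96, 2.96], [-0.34, 2.1], [-1.41, 1.46], [0.24, 2.44], [-1.37, 4.51], [0.17, 1.92], [-2.96, 2.96]. Speed limits (rad/s): [2.39, 2.39, 3.14, 3.14, 3.14, 3.14, 3.14].

## Interface

Orientations are given as [roll, pitch, yaw] about the fixed x, y, z axes, in that order (R = Rz(yaw) Ry(pitch) Rx(roll)).
In Python, from rig import bot gives the robot as it stands.
- The arm moves only by the tool arm_command, never from a script. Its argument "increments" is a list of rows, each a list of 7 numbers: the shift along the world's x, y, z in cm, then the turn, a rotation vector about the world's x, y, z in rad, then the finger opening in cm, from 0 to 8.78. A call has 1 to 10 rows; each row shifts and turns the commanded pose from where the row before left it; what a row does not reach is not made up. A row lasts 1/10 s, in which the tool goes at most 50 mm and 8.59 degrees, less where a joint would pass 70% of its speed; a pose out of reach is approached as far as the arm can. A call with a gripper value outside its range is refused whole. The fingers move at their own pace and stop on an object; the grip force is fixed at half the most. Time passes only in rows, so rows that do not move let the fingers close. It gives the time, the measured TCP pose, the force and the opening at its end, in the units of the state.
- bot.state(): the state, without advancing time (a new reading comes with each control period).
- bot.capture(name): name is "side" or "top"; returns (picture, depth): 480x640x3 uint8, red, green, blue; 480x640 float32, mm along the optical axis (not along the pixel's ray), 0 where there is no reading.
- bot.calibration(name): a dict with "intrinsics" (3x3 intrinsics, pixels), "k1" (the pictures are not rectified: a ray, as slopes to the right and down, at radius r is drawn at 1 + k1 r^2 times it, then the intrinsics apply), "cam_to_world" (4x4, takes a point from camera to world coordinates). Camera axes: x right, y down, z forward; pixel columns grow to the right and rows downward; lengths in mm; the calibration is good to about 2 mm. A picture is of the moment at which its call begins. calibration takes no time and is no camera call.
- bot.sign_off(): hands the job in, once; it reports no verdict.
Trained networks look in the newest picture that a camera, given by its name, has taken for a name from the list of things; names that differ only in an ending like _2 or _b are one class to them, and where a whole thing is asked for, a point or a joint stands for the part that bears it (a point fixed in the world has none). Each returns a list of dicts, best first, with "conf" (0 to 1); they miss things now and then, are a little off and sometimes report something else, mostly with a low value. They report only what shows in the picture. A call takes as long as a camera call. They do not tell look-alikes from the thing itself.
- bot.recognise(thing, camera): "bbox" ([centre column, centre row, width, height] in pixels, round what is visible of it).
- bot.masks_of(thing, camera): "mask" (480x640 bool, what is visible of it) and "bbox" ([centre column, centre row, width, height] in pixels, round what is visible of it).
- bot.tip_of(thing, camera): "location" ([column, row] in pixels: a listed point, or the origin of a listed thing).
The state is a dict: "time_s": time; "joint_pos": joint angles; "dq": joint speeds; "joint_efforts": joint torques, N m; "tcp_pos": TCP position; "orientation": TCP orientation; "ft_force": force on the tool from outside, world axes, zero at the start; "ft_torque": the same for the moment, N m; "grip_width": finger opening in mm.
Only numpy, scipy, OpenCV 4.12 (cv2) and the standard library are available. Lean on these libraries where they do the work, as an engineer would, in place of code of your own. Each camera call takes 0.05 s, during which the arm holds its last target. There are 200 camera calls.

## Working session

There is one attempt and no reset: what is moved stays moved. The work goes in short steps, Python scripts to look and compute and a tool call to move; the robot and the scene stay as the last step left them, time stands still between calls to the robot, and variables do not carry over. Pictures are saved under pics/ and viewed, about 8 in all and at most 12, crops included, and the job is handed in when it is done.

Besides the shell and the picture viewer there is one more tool, called after "Request:" as name(argument=value, ...), one argument or row to a line, values as JSON. arm_command: Moves the arm, as the interface text tells. Its arguments: {"type":"object","properties":{"increments":{"type":"array","items":{"type":"array","items":{"type":"number"}}}},"required":["increments"]}

```bash
ls; mkdir -p pics; python3 - <<'E'
from rig import bot
import cv2,numpy as np
print(bot.state())
ims=[]
for c in("side","top"):
    p,d=bot.capture(c); np.save(f"pics/{c}_d.npy",d); cv2.imwrite(f"pics/{c}0.png",p[:,:,::-1])
    k=bot.calibration(c); print(c,k)
    for t in("key","stand","lamphouse","lock","oil_bottle","mug","toy_truck"):
        print(t,[(np.round(r["bbox"]).tolist(),round(r["conf"],2)) for r in bot.recognise(t,c)][:4])
    for t in("key","stand","pocket","boss_top","lamphouse"):
        print(' tip',t,[(np.round(r["location"],1).tolist(),round(r["conf"],2)) for r in bot.tip_of(t,c)][:4])
E
```

```text
pics
{'time_s': 0.0, 'joint_pos': array([-1.32613276,  0.47779051,  0.02236069,  1.55641726, -0.01146226,
        1.10933162, -0.08308385]), 'dq': array([-0.00052251, -0.00026236,  0.00098741,  0.00082141,  0.00161346,
        0.0005719 , -0.00091165]), 'joint_efforts': array([ 1.27746210e-05, -5.82854033e+01,  1.53521340e+00, -2.72599965e+01,
       -5.42687404e-02,  1.73540338e-02,  1.82155291e-04]), 'tcp_pos': array([233.03785906, 632.85919255, 221.70303628]), 'orientation': array([3.14141466e+00, 1.80972086e-03, 1.21806892e+00]), 'ft_force': array([-0.26884388, -0.56109096, -0.33279655]), 'ft_torque': array([ 0.0118797 , -0.01883605, -0.01910987]), 'grip_width': 87.94502936269811}
side {'intrinsics': array([[460.92428577,   0.        , 316.50398957],
       [  0.        , 460.92428577, 242.93694686],
       [  0.        ,   0.        ,   1.        ]]), 'k1': 0.030202668202968807, 'cam_to_world': array([[ 7.74848752e-01, -3.51357852e-01,  5.25506491e-01,
         1.63222915e+02],
       [-6.32055992e-01, -4.16532346e-01,  6.53456982e-01,
        -5.09661484e+02],
       [-1.070679
[... 1232 characters left out ...]
99e+03],
       [ 0.00000000e+00,  0.00000000e+00,  0.00000000e+00,
         1.00000000e+00]])}
key [([466.0, 323.0, 26.0, 14.0], 0.59), ([188.0, 235.0, 22.0, 41.0], 0.54)]
stand [([417.0, 313.0, 30.0, 27.0], 0.95), ([368.0, 180.0, 34.0, 45.0], 0.61)]
lamphouse [([304.0, 266.0, 96.0, 101.0], 0.63)]
lock []
oil_bottle [([455.0, 217.0, 16.0, 12.0], 0.72)]
mug [([369.0, 179.0, 38.0, 44.0], 0.74)]
toy_truck [([188.0, 236.0, 23.0, 39.0], 0.83)]
 tip key [([457.9, 319.7], 0.54), ([415.4, 314.5], 0.47), ([302.5, 262.6], 0.32)]
 tip stand [([415.5, 311.9], 0.74)]
 tip pocket [([415.8, 311.8], 0.91)]
 tip boss_top [([299.9, 263.1], 0.58)]
 tip lamphouse [([300.2, 263.5], 0.66), ([300.5, 263.9], 0.2)]
```

```bash
python3 - <<'E'
import cv2,numpy as np
s=cv2.imread("pics/side0.png");t=cv2.imread("pics/top0.png")
a=cv2.resize(s[335:475,290:430],(400,400),interpolation=3)
b=cv2.resize(t[260:360,390:490],(400,400),interpolation=3)
c=cv2.resize(t[210:320,250:360],(400,400),interpolation=3)
d=cv2.resize(s[205:325,220:340],(400,400),interpolation=3)
cv2.imwrite("pics/crop1.png",cv2.resize(np.vstack([np.hstack([a,b]),np.hstack([d,c])]),(600,600)))
E
```

```text
(no output)
```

View pics/side0.png

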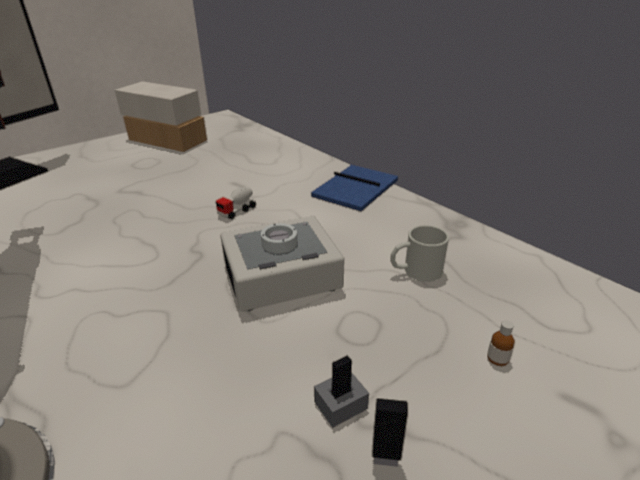

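View pics/crop1.png

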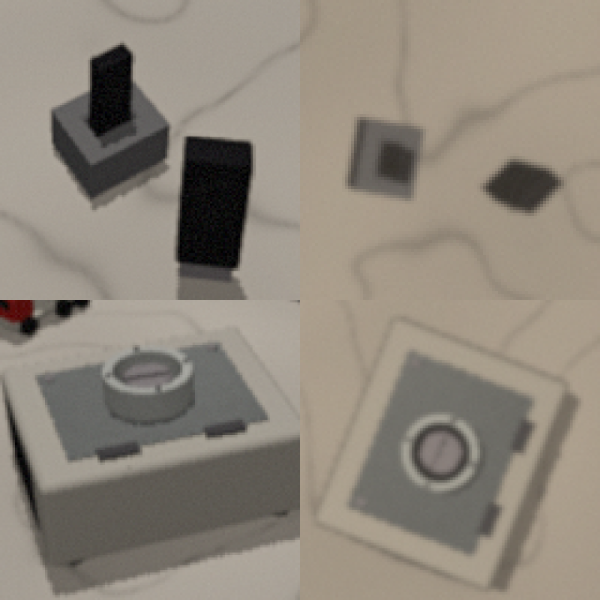

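View pics/top0.png

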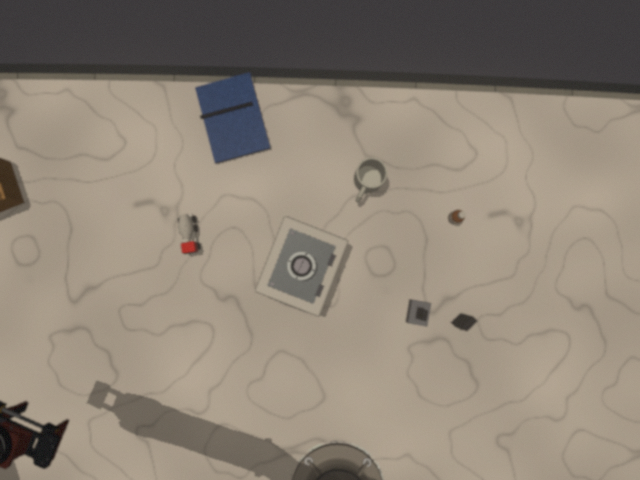

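The side view shows the stand with a key at about (342,379). A bigger black look-alike stands loose at (388,431); in the top view they are at (417,313) and (465,322). The lamp house is at (283,263) in the side view and (302,266) in the top view. The crop confirms that the slim key standing in the stand pocket is the one meant, since the loose block is far bigger. Next I measure the poses.

```bash
cat > h.py <<'E'
import numpy as np,cv2
from rig import bot
def rays(c,uv):
    k=bot.calibration(c);K=k["intrinsics"];uv=np.asarray(uv,float).reshape(-1,2)
    s=(uv-K[:2,2])/np.array([K[0,0],K[1,1]]);x=s.copy()
    for _ in range(20): x=s/(1+k["k1"]*(x**2).sum(1,keepdims=True))
    return np.c_[x,np.ones(len(x))],k["cam_to_world"]
def pts(c,uv,d):
    r,T=rays(c,uv); return (r*np.asarray(d).reshape(-1,1))@T[:3,:3].T+T[:3,3]
def plane(c,uv,z):
    r,T=rays(c,uv); w=r@T[:3,:3].T; return T[:3,3]+w*((z-T[2,3])/w[:,2])[:,None]
def proj(c,P):
    k=bot.calibration(c);T=np.linalg.inv(k["cam_to_world"]);q=np.asarray(P,float).reshape(-1,3)@T[:3,:3].T+T[:3,3]
    x=q[:,:2]/q[:,2:];x=x*(1+k["k1"]*(x**2).sum(1,keepdims=True));K=k["intrinsics"];return x*[K[0,0],K[1,1]]+K[:2,2]
def cloud(c,d):
    v,u=np.mgrid[:480,:640]; return pts(c,np.c_[u.ravel(),v.ravel()],d.ravel()).reshape(480,640,3)
E
python3 - <<'E'
from h import *
for c in("top","side"):
    d=np.load(f"pics/{c}_d.npy");C=cloud(c,d)
    kp=[r["location"] for r in bot.tip_of("pocket",c)][:1]; bp=[r["location"] for r in bot.tip_of("boss_top",c)][:1]
    print(c,"pocket",plane(c,kp,8) if kp else 0,"boss",plane(c,bp,106) if bp else 0)
    lc=plane("top",[301.5,264.5],106)[0]; sc=plane("top",[417,313],34)[0]
    def sel(ctr,r,z0,z1):
        m=(np.hypot(C[...,0]-ctr[0],C[...,1]-ctr[1])<r)&(C[...,2]>z0)&(C[...,2]<z1)&(d>0);return C[m]
    for n,a in(("lamp80",(lc,150,65,95)),("lampall",(lc,150,30,130)),("boss",(lc,50,98,116)),("stand",(sc,50,24,44)),("keytop",(sc,50,80,100)),("bigkey",(sc-[0,0,0],160,60,130))):
        P=sel(*a)
        if len(P)<4: print(n,len(P));continue
        (x,y),wh,an=cv2.minAreaRect(P[:,:2].astype(np.float32)); print(n,len(P),"med z",np.median(P[:,2]).round(1),"c",round(x,1),round(y,1),"wh",np.round(wh,1),"ang",round(an,2), "mean",P.mean(0).round(1))
E
```

```text
top pocket [[ 457.73096954 -192.41501793    8.        ]] boss [[573.022322   106.56896635 106.        ]]
lamp80 5347 med z 80.1 c 567.6 103.4 wh [170.6 201.5] ang 70.11 mean [567.2 103.1  80.1]
lampall 5761 med z 80.3 c 567.6 103.4 wh [170.6 201.5] ang 70.11 mean [567.3 103.   81.7]
boss 369 med z 104.2 c 568.7 102.7 wh [66.1 63.8] ang 1.9 mean [568.1 102.4 103.8]
stand 383 med z 33.5 c 457.3 -194.7 wh [51.4 60.3] ang 81.54 mean [ 458.  -191.5   33.3]
keytop 61 med z 89.2 c 457.4 -194.4 wh [13.1 25.4] ang 82.27 mean [ 457.5 -194.    88.9]
bigkey 287 med z 90.8 c 446.6 -249.1 wh [124.9  36.5] ang 84.21 mean [ 447.7 -262.8   93.8]
side pocket [[ 462.61432916 -194.84760624    8.        ]] boss [[568.08418788 108.00208147 106.        ]]
lamp80 5201 med z 80.6 c 564.8 103.1 wh [175.  200.1] ang 70.65 mean [550.4  82.3  79.9]
lampall 7679 med z 80.1 c 564.8 103.1 wh [175.  200.1] ang 70.65 mean [546.4  72.4  74.2]
boss 574 med z 102.8 c 565.0 102.0 wh [70.2 65.1] ang 53.75 mean [564.5 101.6 102.9]
stand 1212 med z 33.4 c 455.7 -195.6 wh [52.3 61.3] ang 81.12 mean [ 449.5 -202.2   32.9]
keytop 223 med z 88.4 c 455.4 -196.2 wh [13.4 26.1] ang 81.2 mean [ 454.  -197.7   87.2]
bigkey 1807 med z 89.5 c 444.4 -251.9 wh [127.   36.1] ang 83.65 mean [ 439.9 -276.8   91.2]
```

```bash
python3 - <<'E'
from h import *
a=np.radians(-19.8); ex=np.array([np.cos(a),np.sin(a)]); ey=np.array([-ex[1],ex[0]])
c0=np.array([567.2,103.2]); out=[]
for c,cc in(("top",c0),("side",c0+[-2,-.5])):
    acc=0
    ds=[]
    for i in range(6):
        p,d=bot.capture(c); acc=acc+p.astype(float); ds.append(d)
    acc/=6; d=np.median(ds,0); C=cloud(c,d)
    q=(C[...,:2]-cc); r=np.hypot(q[...,0],q[...,1])
    m=(r<14)&(d>0); print(c,"inner z: pct",np.percentile(C[m][:,2],[5,25,50,75,95]).round(1), m.sum()); m=(r<33)&(r>28)&(C[...,2]>98);print("ring z",np.median(C[m][:,2]).round(1))
    # rectify on plane z=102, 0.25mm/px, u=lamp x, v=-lamp y
    g=np.arange(-40,40,.2); X,Y=np.meshgrid(g,-g)
    for z in(106,98):
        P=np.stack([cc[0]+X*ex[0]+Y*ey[0],cc[1]+X*ex[1]+Y*ey[1],np.full_like(X,z)],-1)
        uv=proj(c,P).reshape(400,400,2).astype(np.float32)
        im=cv2.remap(acc.astype(np.float32),uv[...,0],uv[...,1],cv2.INTER_CUBIC)
        im=np.clip((im-40)*255/150,0,255).astype(np.uint8)
        for k in range(0,400,50): im[k,::4]=(0,0,255) if k!=200 else (0,255,0); im[::4,k]=(0,0,255) if k!=200 else (0,255,0)
        out.append(im[:,:,::-1])
o=np.vstack([np.hstack(out[:2]),np.hstack(out[2:])]); cv2.imwrite("pics/rect.png",cv2.resize(o,(600,600)))
E
```

```text
top inner z: pct [ 92.6  97.   98.7  99.4 100.5] 110
ring z 105.7
side inner z: pct [ 97.4  99.4  99.8 100.1 100.5] 90
ring z 105.3
```

View pics/rect.png

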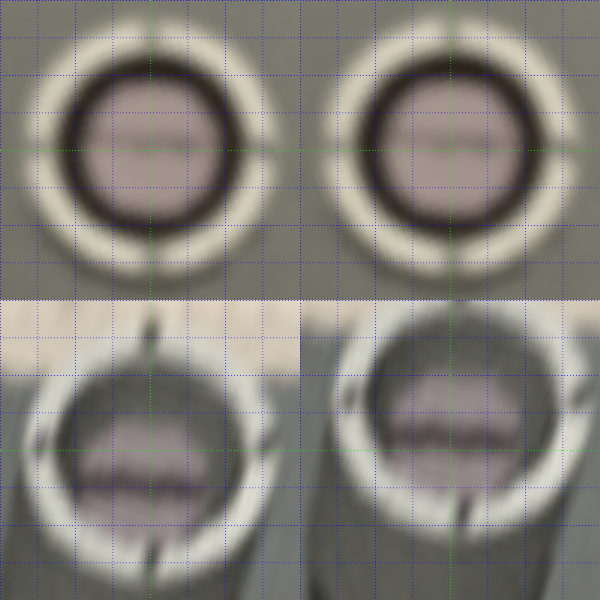

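Request:
arm_command(
  increments=[
    [3.5,-3.5,0,0,0,0.02,4],
    [3.5,-4,0,0,0,0.02,4],
    [3.5,-4,0,0,0,0.02,4],
    [3.5,-4,0,0,0,0.02,4],
    [3.5,-4,0,0,0,0.02,4],
    [3.5,-4,0,0,0,0.02,4],
    [3.5,-4,0,0,0,0.02,4],
    [3.5,-4,0,0,0,0.02,4],
    [2,-4.5,0,0,0,0.02,4],
    [0,-4.5,0,0,0,0.02,4],
  ],
)

```text
time_s: 3.1
tcp_pos: [521.4, 242.4, 222.8]
orientation: [3.14, -0.0, 1.416]
ft_force: [0.5, 0.1, -0.2]
grip_width: 39.9
```

The rectified view shows the disc about 6 mm below the rim with the slot nearly along lamp x (dark line around row 143 in the top view, 137 in the side view). I'll measure it numerically.

```bash
python3 - <<'E'
from h import *
from scipy.optimize import least_squares
a=np.radians(-19.8); ex=np.array([np.cos(a),np.sin(a)]); ey=np.array([-ex[1],ex[0]]);c0=np.array([567.2,103.2])
for c in("top","side"):
    im=cv2.cvtColor(cv2.imread(f"pics/{c}0.png"),6).astype(np.float32)
    def samp(X,Y,z):
        P=np.stack([c0[0]+X*ex[0]+Y*ey[0],c0[1]+X*ex[1]+Y*ey[1],np.full_like(X,z)],-1)
        uv=proj(c,P).reshape(X.shape+(2,)).astype(np.float32); return cv2.remap(im,uv[...,0],uv[...,1],1)
    # ring: mean radius 30 bright -> ring minus inside/outside
    t=np.linspace(0,2*np.pi,180)
    best=max((( sum(samp(dx+r*np.cos(t),dy+r*np.sin(t),106.).mean()*w for r,w in((28,1),(30,1),(32,1),(37,-1.5),(23.5,-1.5)))),dx,dy) for dx in np.arange(-6,6.1,.5) for dy in np.arange(-6,6.1,.5))
    print(c,"ring centre lamp xy",best)
    for z in(100,97):
        res=[]
        for th in np.arange(-.1,.4,.025):
            for y in np.arange(-9,9,.25):
                s=np.linspace(-12,12,49)[:,None]
                f=lambda o:samp(best[1]+s*np.cos(th)+o*np.sin(th),y-s*np.sin(th)+o*np.cos(th),float(z)).mean()
                res.append((f(np.array([[-1,0,1]]))-.5*f(np.array([[4.,5.]]))-.5*f(np.array([[-4.,-5.]])),th,y))
        res.sort(); print(" z",z,"slot (score,th,y)",[np.round(r,3).tolist() for r in res[:4]])
E
```

```text
Traceback (most recent call last):
  File "h.py", line 13, in proj
    k=bot.calibration(c);T=np.linalg.inv(k["cam_to_world"]);q=np.asarray(P,float).reshape(-1,3)@T[:3,:3].T+T[:3,3]
ValueError: time passes only in moves, steps and waits
```

Request:
arm_command(
  increments=[
    [0,-4.5,0,0,0,0,4],
    [0,-4.5,0,0,0,0,4],
    [0,-4.5,0,0,0,0,4],
    [0,-4.5,0,0,0,0,4],
    [0,-4.5,0,0,0,0,4],
    [0,-4.5,0,0,0,0,4],
    [-1,-4.5,0,0,0,0,4],
    [-2,-4.5,0,0,0,0,4],
    [-2,-4,0,0,0,0,4],
    [-1.5,-3.7,0,0,0,0,4],
  ],
)

```text
time_s: 4.1
tcp_pos: [452.3, -194.0, 222.9]
orientation: [3.141, -0.0, 1.417]
ft_force: [0.4, -0.5, -0.5]
grip_width: 40.2
```

```bash
sed -i 's/^from rig import bot/from rig import bot\nCAL={c:bot.calibration(c) for c in("top","side")}/; s/bot\.calibration(c);/CAL[c];/' h.py; cat > slot.py <<'E'
from h import *
a=np.radians(-19.8); ex=np.array([np.cos(a),np.sin(a)]); ey=np.array([-ex[1],ex[0]]);c0=np.array([567.2,103.2])
def run(c,im):
    im=cv2.cvtColor(im,6).astype(np.float32)
    def samp(X,Y,z):
        X,Y=np.broadcast_arrays(X,Y)
        P=np.stack([c0[0]+X*ex[0]+Y*ey[0],c0[1]+X*ex[1]+Y*ey[1],np.full_like(X,z)],-1)
        uv=proj(c,P).reshape(X.shape+(2,)).astype(np.float32); return cv2.remap(im,uv[...,0].reshape(-1,1),uv[...,1].reshape(-1,1),1)
    t=np.linspace(0,2*np.pi,180)
    best=max((( sum(samp(dx+r*np.cos(t),dy+r*np.sin(t),106.).mean()*w for r,w in((28,1),(30,1),(32,1),(37,-1.5),(23.5,-1.5)))),dx,dy) for dx in np.arange(-6,6.1,.5) for dy in np.arange(-6,6.1,.5))
    print(c,"ring centre lamp xy",np.round(best,1))
    for z in(100,97):
        res=[]
        for th in np.arange(-.1,.4,.025):
            for y in np.arange(-9,9,.25):
                s=np.linspace(-12,12,25)[:,None]
                f=lambda o:samp(best[1]+s*np.cos(th)+o*np.sin(th),y-s*np.sin(th)+o*np.cos(th),float(z)).mean()
                res.append((f(np.array([[-1,0,1]]))-.5*f(np.array([[4.,5.]]))-.5*f(np.array([[-4.,-5.]])),th,y))
        res.sort(); print(" z",z,"slot (score,th,y)",[np.round(r,3).tolist() for r in res[:5]])
if __name__=="__main__":
    for c in("top","side"): run(c,cv2.imread(f"pics/{c}0.png"))
E
python3 slot.py
```

```text
top ring centre lamp xy [149.7   0.    1. ]
 z 100 slot (score,th,y) [[-8.69, 0.05, 2.25], [-8.681, 0.05, 2.0], [-8.68, 0.075, 2.25], [-8.675, 0.075, 2.0], [-8.639, 0.1, 2.25]]
 z 97 slot (score,th,y) [[-8.695, 0.05, 2.25], [-8.685, 0.075, 2.25], [-8.642, 0.05, 2.0], [-8.627, 0.075, 2.0], [-8.613, 0.025, 2.25]]
side ring centre lamp xy [110.6  -2.   -1.5]
 z 100 slot (score,th,y) [[-18.167, 0.075, -1.25], [-18.13, 0.1, -1.25], [-18.092, 0.1, -1.5], [-18.092, 0.05, -1.25], [-18.077, 0.075, -1.5]]
 z 97 slot (score,th,y) [[-18.062, 0.075, 3.5], [-18.021, 0.05, 3.5], [-17.995, 0.1, 3.5], [-17.975, 0.075, 3.25], [-17.957, 0.075, 3.75]]
```

Request:
arm_command(
  increments=[
    [0.4,-0.1,-2,0,0,0,4],
    [0,0,-3,0,0,0,4],
    [0,0,-3,0,0,0,4],
    [0,0,-3,0,0,0,4],
    [0,0,-2,0,0,0,4],
    [0,0,-1.5,0,0,0,4],
    [0,0,-1.5,0,0,0,4],
    [0,0,-0.8,0,0,0,4],
    [0,0,0,0,0,0,4],
  ],
)

```text
time_s: 5.0
tcp_pos: [457.2, -192.8, 54.0]
orientation: [-3.14, -0.0, 1.418]
ft_force: [0.2, 0.7, -0.3]
grip_width: 39.7
```

Request:
arm_command(
  increments=[
    [0,-0.15,0,0,0,0,2],
    [0,0,0,0,0,0,0],
    [0,0,0,0,0,0,0],
    [0,0,0,0,0,0,0],
    [0,0,0,0,0,0,0],
    [0,0,0,0,0,0,0],
  ],
)

```text
time_s: 5.6
tcp_pos: [458.1, -194.5, 55.1]
orientation: [3.141, -0.0, 1.418]
ft_force: [-0.9, 0.7, 4.7]
grip_width: 12.0
```

Request:
arm_command(
  increments=[
    [0,0,2,0,0,0,0],
    [0,0,3,0,0,0,0],
    [0,0,3,0,0,0,0],
    [0,0,3,0,0,0,0],
    [0,0,2,0,0,0,0],
    [1.1,3,0,0,0,-0.03,0],
    [1.4,4,0,0,0,-0.03,0],
    [1.4,4,0,0,0,-0.03,0],
    [1.4,4,0,0,0,-0.03,0],
    [1.4,4,0,0,0,-0.03,0],
  ],
)

```text
time_s: 6.6
tcp_pos: [524.7, -2.8, 184.5]
orientation: [-3.141, 0.0, 1.267]
ft_force: [1.9, -1.0, -0.8]
grip_width: 12.1
```

Request:
arm_command(
  increments=[
    [1.4,4,0,0,0,-0.03,0],
    [1.3,3.4,0,0,0,-0.03,0],
    [1.0,2.5,0,0,0,-0.03,0],
    [0.4,0.9,0,0,0,-0.027,0],
    [0,0,0,0,0,0,0],
    [0,0,0,0,0,0,0],
  ],
)

```text
time_s: 7.2
tcp_pos: [565.2, 102.8, 184.3]
orientation: [-3.141, 0.001, 1.151]
ft_force: [-0.0, -1.1, -0.9]
grip_width: 11.9
```

```bash
python3 - <<'E'
from h import *
S=[bot.state() for _ in range(1)][0]; print(S["tcp_pos"].round(2),S["orientation"].round(4),S["ft_force"].round(2),S["ft_torque"].round(3),S["joint_pos"].round(2))
ps=[]
for i in range(4):
    p,d=bot.capture("side");ps.append(p.astype(float)); print(bot.state()["tcp_pos"].round(2))
p=np.mean(ps,0).astype(np.uint8)[:,:,::-1]; cv2.imwrite("pics/side1.png",p); np.save("pics/side1_d.npy",d)
cv2.imwrite("pics/s1crop.png",cv2.resize(p[150:300,190:370],(800,667),interpolation=2)[:600])
E
```

```text
[565.19 102.8  184.27] [-3.1410e+00  1.1000e-03  1.1514e+00] [-0.   -1.13 -0.88] [-0.021  0.013  0.041] [-0.51  0.36  0.28  1.86 -0.12  0.94  0.98]
[565.22 102.2  184.43]
[565.29 102.07 184.54]
[565.38 102.12 184.65]
[565.46 102.27 184.71]
```

View pics/s1crop.png

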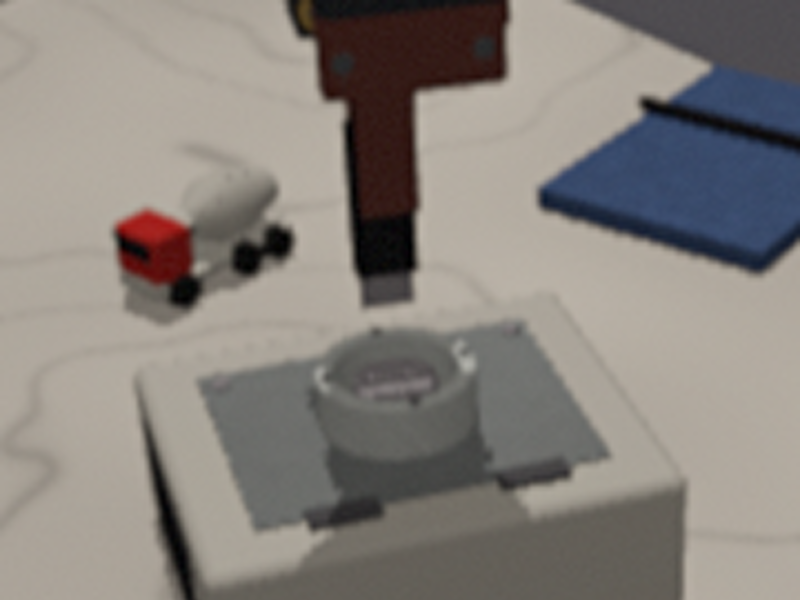

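The blade hangs above the boss; its lower edge is near crop (387,303), about pixel (277,218). Next I compare that with the projection from the arm pose, to get the side camera's bias.

```bash
python3 - <<'E'
from h import *
from slot import c0,ex,ey
o=np.array([565.4,102.2,137.6]);t=1.151-np.pi/2;kx=np.array([np.cos(t),np.sin(t),0]);ky=np.array([-kx[1],kx[0],0])
print("pred bottom corners (nearside)",proj("side",[o+s*11*kx for s in(-1,1)]).round(2).tolist())
print("pred handle bottom corners",proj("side",[o+[0,0,16]+s*13*kx-6*ky for s in(-1,1)]).round(2).tolist())
g=cv2.cvtColor(cv2.imread("pics/side1.png"),6)
print(g[196:224,268:288])
print("lamp slot pix",proj("side",[[*(c0-1*ex-1.25*ey+s*11*ex),100] for s in(-1,1)]).round(2).tolist())
J=lambda p:(proj("side",[o+p])-proj("side",[o]))[0].round(3)
print("per mm kx,ky,z",J(kx),J(ky),J([0,0,1]))
E
```

```text
pred bottom corners (nearside) [[271.69, 218.18], [283.59, 216.5]]
pred handle bottom corners [[270.62, 212.17], [284.92, 210.19]]
[[102  20  17  27  35  29  36  34  33  34  35  29  32  32  28  55 123 173
  178 176]
 [109  28   4  25  30  33  33  34  30  32  29  33  29  25  29  84 147 175
  177 176]
 [114  35  11  23  32  32  24  28  24  22  24  17  15  11  30 104 168 178
  176 176]
 [117  39   4  16  18  17  17  15  14  12   9  13  10   6  30 110 173 180
  177 175]
 [120  45   6   8  11  13  11  11   7   9   8  10   9   5  23 107 174 180
  175 176]
 [126  47   5   4  11   9  13  11   7   9   6   7  10   7  19 103 174 179
  175 176]
 [131  60  11   7  15  13  12  11  14  14  10  11   7   6  17 101 173 180
  176 176]
 [138  64  11   4  11  14   9  11   7  13  15  11  12   3  18 101 173 179
  177 176]
 [149  75   6  12  10  10   9  12   7  15   8  11  10   4  14  95 168 179
  176 176]
 [160  86   9   7   8   9  13  11  14   8   6  13   9   7   7  89 162 178
  177 176]
 [164  90  13  11   9  12   7  11  12  12  11  13   8   7  10  85 158 177
  178 175]
 [166  93  13   9   7  11  13  10 
[... 825 characters left out ...]
 165 108  64  63  67  71  74  75  78  84  90  94 110 150 174 176
  176 176]
 [172 174 167 118  86  89  94 102 110 118 124 134 144 148 154 166 175 176
  175 175]
 [172 173 167 143 133 144 148 151 155 158 160 167 171 173 173 173 174 174
  175 174]
 [172 173 171 164 164 171 172 172 173 172 172 173 175 175 173 170 168 170
  172 171]
 [170 172 172 172 172 173 175 175 174 172 168 170 170 172 171 166 165 167
  168 167]
 [170 171 171 172 169 164 166 167 170 169 162 163 165 166 165 163 163 164
  164 165]
 [167 169 168 168 162 144 134 139 150 151 145 143 143 145 147 147 147 148
  155 157]]
lamp slot pix [[273.22, 235.85], [284.62, 233.68]]
per mm kx,ky,z [ 0.541 -0.076] [-0.106 -0.263] [-0.031 -0.478]
```

Request:
arm_command(
  increments=[
    [0.06,0.17,-0.5,0,0,0,0],
    [0,0,-1,0,0,0,0],
    [0,0,-1,0,0,0,0],
    [0,0,-0.3,0,0,0,0],
    [0,0,0,0,0,0,0],
    [0,0,0,0,0,0,0],
    [0,0,0,0,0,0,0],
  ],
)

```text
time_s: 8.1
tcp_pos: [566.6, 105.3, 157.0]
orientation: [3.141, -0.0, 1.151]
ft_force: [-0.2, -0.4, -1.0]
grip_width: 11.7
```

```bash
cat > st.py <<'E'
from h import *
def show():
    s=bot.state();q=s["tcp_pos"][:2]-[567.2,103.2];a=np.radians(-19.8);ex=np.array([np.cos(a),np.sin(a)]);ey=np.array([-ex[1],ex[0]])
    f=s["ft_force"]; print("t",round(s["time_s"],2),"lampxy",round(q@ex,2),round(q@ey,2),"keyz",round(s["tcp_pos"][2]-47,2),"lockang",round(np.radians(-19.8)-(s["orientation"][2]-np.pi/2),3),"F lamp",round(f[:2]@ex,2),round(f[:2]@ey,2),round(f[2],2),"T",s["ft_torque"].round(3))
show()
E
python3 st.py
```

```text
t 8.1 lampxy -1.28 1.75 keyz 109.96 lockang 0.074 F lamp -0.09 -0.45 -1.01 T [-0.024  0.022  0.022]
```

```bash
cat > avg.py <<'E'
from st import *
ps=[]
for i in range(6):
    p,d=bot.capture("side"); ps.append(p.astype(float)); show()
p=np.mean(ps,0).astype(np.uint8)[:,:,::-1]
import sys
cv2.imwrite(f"pics/{sys.argv[1]}f.png",p); cv2.imwrite(f"pics/{sys.argv[1]}.png",cv2.resize(p[190:265,235:325],(720,600),interpolation=2))
E
python3 avg.py s2
```

```text
t 8.1 lampxy -1.28 1.75 keyz 109.96 lockang 0.074 F lamp -0.09 -0.45 -1.01 T [-0.024  0.022  0.022]
t 8.15 lampxy -1.3 1.76 keyz 110.03 lockang 0.074 F lamp -0.5 -0.47 0.51 T [ 0.05   0.009 -0.014]
t 8.2 lampxy -1.31 1.77 keyz 110.02 lockang 0.074 F lamp -0.38 -0.88 -0.75 T [-0.033 -0.039  0.025]
t 8.25 lampxy -1.36 1.74 keyz 110.0 lockang 0.074 F lamp 0.54 0.04 0.13 T [ 0.029  0.021 -0.009]
t 8.3 lampxy -1.42 1.75 keyz 109.93 lockang 0.074 F lamp -0.58 -0.28 -0.59 T [ 0.04  -0.028 -0.062]
t 8.35 lampxy -1.44 1.72 keyz 109.9 lockang 0.074 F lamp 0.25 -0.38 -0.06 T [ 0.004  0.012 -0.034]
t 8.4 lampxy -1.48 1.68 keyz 109.83 lockang 0.074 F lamp -0.06 0.68 -0.7 T [-0.019  0.02  -0.098]
```

View pics/s2.png

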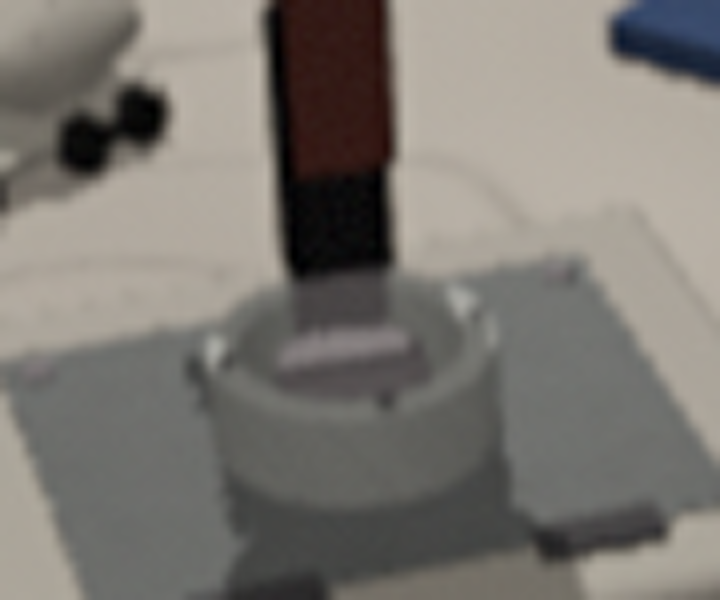

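Key tip hangs inside the ring, in line with the slot. The pose readings drift by about 1 mm, so I will feel my way down with the force reading.

Request:
arm_command(
  increments=[
    [-0.02,-0.05,-0.3,0,0,0,0],
    [0,0,-0.2,0,0,0,0],
    [0,0,-0.2,0,0,0,0],
    [0,0,-0.1,0,0,0,0],
    [0,0,0,0,0,0,0],
    [0,0,0,0,0,0,0],
  ],
)

```text
time_s: 9.0
tcp_pos: [566.1, 104.8, 148.6]
orientation: [-3.142, 0.0, 1.151]
ft_force: [0.6, -0.1, -0.7]
grip_width: 11.9
```

```bash
python3 st.py
```

```text
t 9.0 lampxy -1.56 1.09 keyz 101.63 lockang 0.074 F lamp 0.54 0.13 -0.73 T [-0.001 -0.044  0.013]
```

Request:
arm_command(
  increments=[
    [0,0,-0.1,0,0,0,0],
    [0,0,-0.1,0,0,0,0],
    [0,0,0,0,0,0,0],
  ],
)

```text
time_s: 9.3
tcp_pos: [566.0, 104.7, 146.5]
orientation: [-3.141, 0.0, 1.151]
ft_force: [-0.5, -0.2, -1.9]
grip_width: 11.6
```

```bash
python3 st.py
```

```text
t 9.3 lampxy -1.64 1.04 keyz 99.54 lockang 0.074 F lamp -0.42 -0.39 -1.91 T [0.015 0.034 0.013]
```

Request:
arm_command(
  increments=[
    [0,0,-0.1,0,0,0,0],
    [0,0,-0.1,0,0,0,0],
    [0,0,0,0,0,0,0],
  ],
)

```text
time_s: 9.6
tcp_pos: [566.0, 104.7, 144.5]
orientation: [-3.141, 0.0, 1.151]
ft_force: [-0.8, 0.2, -0.4]
grip_width: 11.8
```

```bash
python3 st.py
```

```text
t 9.6 lampxy -1.65 0.99 keyz 97.48 lockang 0.074 F lamp -0.85 -0.05 -0.36 T [-0.002 -0.003  0.013]
```

Request:
arm_command(
  increments=[
    [0,0,-0.1,0,0,0,0],
    [0,0,-0.1,0,0,0,0],
    [0,0,0,0,0,0,0],
  ],
)

```text
time_s: 9.9
tcp_pos: [566.0, 104.7, 142.5]
orientation: [-3.141, 0.0, 1.151]
ft_force: [0.5, -0.2, -0.4]
grip_width: 11.8
```

```bash
python3 st.py
```

```text
t 9.9 lampxy -1.65 1.04 keyz 95.5 lockang 0.074 F lamp 0.52 0.02 -0.44 T [ 0.015 -0.001 -0.015]
```

Request:
arm_command(
  increments=[
    [0,0,-0.1,0,0,0,0],
    [0,0,-0.1,0,0,0,0],
    [0,0,0,0,0,0,0],
  ],
)

```text
time_s: 10.2
tcp_pos: [566.2, 104.8, 140.8]
orientation: [3.142, -0.0, 1.151]
ft_force: [-0.7, -0.3, 0.4]
grip_width: 11.7
```

```bash
python3 st.py
```

```text
t 10.2 lampxy -1.47 1.12 keyz 93.76 lockang 0.074 F lamp -0.56 -0.51 0.45 T [ 0.009  0.107 -0.007]
```

Request:
arm_command(
  increments=[
    [0,0,-0.1,0,0,0,0],
    [0,0,0,0,0,0,0],
    [0,0,0,0,0,0,0],
  ],
)

```text
time_s: 10.5
tcp_pos: [566.3, 104.8, 139.9]
orientation: [3.141, -0.0, 1.151]
ft_force: [-0.2, -0.1, 2.0]
grip_width: 11.8
```

```bash
python3 st.py
```

```text
t 10.5 lampxy -1.4 1.17 keyz 92.85 lockang 0.074 F lamp -0.13 -0.18 2.0 T [-0.051  0.197 -0.014]
```

Blade entered the slot without force, and contact at about 93 mm matches the slot floor. Next I press in gently.

Request:
arm_command(
  increments=[
    [0,0,-0.1,0,0,0,0],
    [0,0,-0.1,0,0,0,0],
    [0,0,0,0,0,0,0],
  ],
)

```text
time_s: 10.8
tcp_pos: [566.3, 104.8, 137.8]
orientation: [3.141, -0.0, 1.151]
ft_force: [-0.7, -0.6, 4.3]
grip_width: 11.6
```

Request:
arm_command(
  increments=[
    [0,0,-0.1,0,0,0,0],
    [0,0,-0.1,0,0,0,0],
    [0,0,0,0,0,0,0],
  ],
)

```text
time_s: 11.1
tcp_pos: [566.3, 104.8, 135.9]
orientation: [3.141, -0.0, 1.151]
ft_force: [-0.5, 0.1, 6.1]
grip_width: 11.8
```

```bash
python3 st.py
```

```text
t 11.1 lampxy -1.34 1.2 keyz 88.89 lockang 0.074 F lamp -0.49 -0.03 6.15 T [0.01  0.287 0.045]
```

Request:
arm_command(
  increments=[
    [0,0,-0.1,0,0,0,0],
    [0,0,-0.05,0,0,0,0],
    [0,0,0,0,0,0,0],
  ],
)

```text
time_s: 11.4
tcp_pos: [566.4, 104.8, 134.7]
orientation: [3.141, -0.0, 1.151]
ft_force: [-1.7, -0.8, 8.3]
grip_width: 12.0
```

Request:
arm_command(
  increments=[
    [0,0,0,0,0,-0.08,0],
    [0,0,0,0,0,-0.08,0],
    [0,0,0,0,0,-0.08,0],
    [0,0,0,0,0,0,0],
  ],
)

```text
time_s: 11.8
tcp_pos: [566.5, 104.4, 134.7]
orientation: [3.141, -0.0, 0.909]
ft_force: [-2.0, -1.5, 8.0]
grip_width: 11.7
```

```bash
python3 st.py
```

```text
t 11.8 lampxy -1.1 0.87 keyz 87.69 lockang 0.317 F lamp -1.33 -2.08 7.98 T [-0.367  0.409 -0.015]
```

Request:
arm_command(
  increments=[
    [0,0,0,0,0,-0.08,0],
    [0,0,0,0,0,-0.08,0],
    [0,0,0,0,0,-0.08,0],
    [0,0,0,0,0,0,0],
  ],
)

```text
time_s: 12.2
tcp_pos: [566.4, 104.3, 134.7]
orientation: [3.141, -0.0, 0.669]
ft_force: [-1.9, -0.6, 8.1]
grip_width: 11.8
```

```bash
python3 st.py
```

```text
t 12.2 lampxy -1.12 0.8 keyz 87.66 lockang 0.557 F lamp -1.53 -1.22 8.07 T [-0.339  0.422  0.009]
```

Request:
arm_command(
  increments=[
    [0,0,0,0,0,-0.08,0],
    [0,0,0,0,0,-0.08,0],
    [0,0,0,0,0,-0.08,0],
    [0,0,0,0,0,0,0],
  ],
)

```text
time_s: 12.6
tcp_pos: [566.4, 104.4, 134.7]
orientation: [3.141, -0.0, 0.429]
ft_force: [-2.1, -1.5, 8.5]
grip_width: 11.7
```

```bash
python3 st.py
```

```text
t 12.6 lampxy -1.18 0.82 keyz 87.68 lockang 0.797 F lamp -1.45 -2.16 8.49 T [-0.364  0.545  0.023]
```

```bash
python3 avg.py s3
```

```text
t 12.6 lampxy -1.18 0.82 keyz 87.68 lockang 0.797 F lamp -1.45 -2.16 8.49 T [-0.364  0.545  0.023]
t 12.65 lampxy -1.12 0.8 keyz 87.7 lockang 0.795 F lamp -1.8 -1.85 8.02 T [-0.373  0.504  0.002]
t 12.7 lampxy -1.16 0.78 keyz 87.67 lockang 0.795 F lamp -1.2 -1.99 8.12 T [-0.346  0.429  0.019]
t 12.75 lampxy -1.15 0.79 keyz 87.68 lockang 0.794 F lamp -0.76 -2.05 8.73 T [-0.397  0.493  0.009]
t 12.8 lampxy -1.16 0.8 keyz 87.65 lockang 0.794 F lamp -1.34 -1.48 8.69 T [-0.341  0.457 -0.038]
t 12.85 lampxy -1.14 0.81 keyz 87.69 lockang 0.794 F lamp -1.55 -1.28 8.12 T [-0.33   0.485  0.045]
t 12.9 lampxy -1.17 0.77 keyz 87.65 lockang 0.794 F lamp -2.16 0.16 7.64 T [-0.356  0.485  0.078]
```

View pics/s3.png

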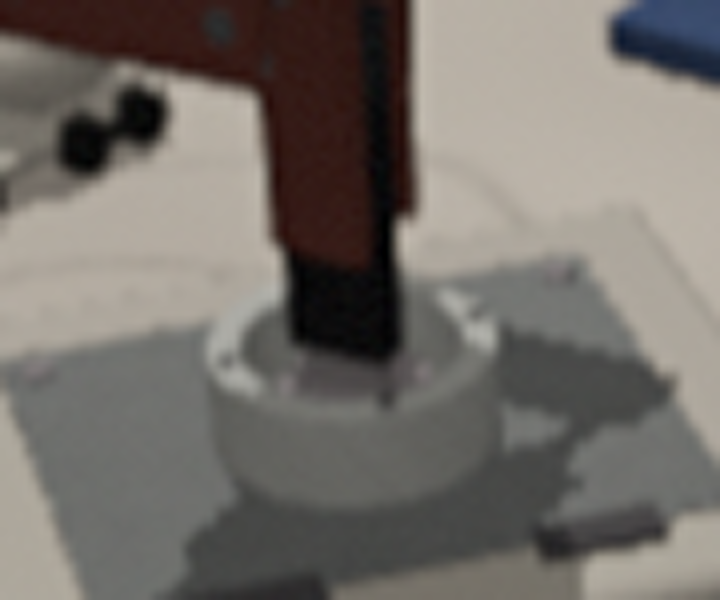

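View: the key stays upright with its blade hidden in the ring (around crop 345,370), and the fingers are clear above the rim. I keep turning.

Request:
arm_command(
  increments=[
    [0,0,0,0,0,-0.08,0],
    [0,0,0,0,0,-0.08,0],
    [0,0,0,0,0,-0.08,0],
    [0,0,0,0,0,-0.08,0],
    [0,0,0,0,0,-0.08,0],
    [0,0,0,0,0,-0.08,0],
    [0,0,0,0,0,-0.08,0],
    [0,0,0,0,0,-0.08,0],
    [0,0,0,0,0,0,0],
  ],
)

```text
time_s: 13.8
tcp_pos: [566.3, 104.3, 134.7]
orientation: [3.141, -0.0, -0.211]
ft_force: [-2.3, -0.9, 8.4]
grip_width: 11.9
```

```bash
python3 st.py
```

```text
t 13.8 lampxy -1.22 0.78 keyz 87.66 lockang 1.437 F lamp -1.81 -1.62 8.4 T [-0.368  0.583  0.063]
```

Request:
arm_command(
  increments=[
    [0,0,0,0,0,-0.07,0],
    [0,0,0,0,0,-0.05,0],
    [0,0,0,0,0,0,0],
  ],
)

```text
time_s: 14.1
tcp_pos: [566.3, 104.4, 134.7]
orientation: [3.141, -0.0, -0.331]
ft_force: [-1.4, -1.8, 9.3]
grip_width: 11.6
```

```bash
python3 avg.py s4
```

```text
t 14.1 lampxy -1.23 0.8 keyz 87.67 lockang 1.556 F lamp -0.72 -2.15 9.33 T [-0.315  0.632  0.05 ]
t 14.15 lampxy -1.24 0.81 keyz 87.69 lockang 1.555 F lamp -1.99 -1.39 9.39 T [-0.283  0.651  0.026]
t 14.2 lampxy -1.26 0.76 keyz 87.65 lockang 1.554 F lamp -1.73 -1.59 8.0 T [-0.332  0.637  0.069]
t 14.25 lampxy -1.25 0.78 keyz 87.66 lockang 1.554 F lamp -1.45 -0.9 8.85 T [-0.342  0.628  0.065]
t 14.3 lampxy -1.26 0.81 keyz 87.68 lockang 1.554 F lamp -2.42 -0.88 9.95 T [-0.362  0.624  0.02 ]
t 14.35 lampxy -1.28 0.79 keyz 87.65 lockang 1.554 F lamp -1.61 -1.3 8.67 T [-0.332  0.626  0.039]
t 14.4 lampxy -1.24 0.81 keyz 87.68 lockang 1.554 F lamp -1.28 -1.24 9.3 T [-0.285  0.711  0.041]
```

Request:
arm_command(
  increments=[
    [0,0,0,0,0,-0.05,0],
    [0,0,0,0,0,-0.04,0],
    [0,0,0,0,0,0,0],
  ],
)

```text
time_s: 14.7
tcp_pos: [566.3, 104.4, 134.7]
orientation: [3.142, -0.0, -0.42]
ft_force: [-1.8, -0.6, 8.9]
grip_width: 11.9
```

```bash
python3 st.py
```

```text
t 14.7 lampxy -1.26 0.82 keyz 87.66 lockang 1.645 F lamp -1.45 -1.16 8.91 T [-0.29   0.601  0.037]
```

Request:
arm_command(
  increments=[
    [0,0,0,0,0,-0.04,0],
    [0,0,0,0,0,0,0],
  ],
)

```text
time_s: 14.9
tcp_pos: [566.3, 104.4, 134.7]
orientation: [3.142, -0.0, -0.46]
ft_force: [-1.8, -0.6, 9.2]
grip_width: 11.8
```

```bash
python3 avg.py s4
```

```text
t 14.9 lampxy -1.27 0.83 keyz 87.67 lockang 1.685 F lamp -1.55 -1.14 9.22 T [-0.246  0.746  0.125]
t 14.95 lampxy -1.28 0.88 keyz 87.67 lockang 1.684 F lamp -1.94 -1.09 7.56 T [-0.291  0.648  0.144]
t 15.0 lampxy -1.3 0.83 keyz 87.66 lockang 1.684 F lamp -1.36 -1.75 9.74 T [-0.279  0.642  0.092]
t 15.05 lampxy -1.29 0.81 keyz 87.66 lockang 1.684 F lamp -1.93 -1.95 7.51 T [-0.261  0.676  0.119]
t 15.1 lampxy -1.28 0.85 keyz 87.66 lockang 1.684 F lamp -1.8 -1.56 8.3 T [-0.304  0.641  0.115]
t 15.15 lampxy -1.32 0.82 keyz 87.65 lockang 1.684 F lamp -1.91 -1.0 8.77 T [-0.284  0.622  0.127]
t 15.2 lampxy -1.3 0.85 keyz 87.65 lockang 1.684 F lamp -0.94 -1.14 9.21 T [-0.298  0.59   0.085]
```

Torque rises at 1.68, so the disc is at its stop. I unwind the slack and lift out.

Request:
arm_command(
  increments=[
    [0,0,0,0,0,0.05,0],
    [0,0,0,0,0,0.04,0],
    [0,0,0.2,0,0,0,0],
    [0,0,0.2,0,0,0,0],
    [0,0,0.3,0,0,0,0],
    [0,0,0.4,0,0,0,0],
    [0,0,0.5,0,0,0,0],
    [0,0,1,0,0,0,0],
    [0,0,2,0,0,0,0],
    [0,0,0.5,0,0,0,0],
  ],
)

```text
time_s: 16.2
tcp_pos: [567.1, 104.7, 187.2]
orientation: [-3.14, -0.002, -0.369]
ft_force: [-0.7, 0.1, -0.5]
grip_width: 11.7
```

Request:
arm_command(
  increments=[
    [-1,-3,0,0,0,0.1,0],
    [-1.4,-4,0,0,0,0.1,0],
    [-1.4,-4,0,0,0,0.1,0],
    [-1.4,-4,0,0,0,0.1,0],
    [-1.4,-4,0,0,0,0.1,0],
    [0,0,0,0,0,0,0],
    [0,0,0,0,0,0,0],
  ],
)

```text
time_s: 16.9
tcp_pos: [499.8, -86.0, 185.3]
orientation: [-3.141, -0.0, 0.128]
ft_force: [0.0, -0.0, -0.9]
grip_width: 12.1
```

```bash
python3 - <<'E'
from st import *
out=[]
from slot import c0,ex,ey
for c in("top","side"):
    acc=0
    for i in range(4): acc=acc+bot.capture(c)[0].astype(np.float32)
    acc=(acc/4)[:,:,::-1]; cv2.imwrite(f"pics/{c}5.png",acc); u,v=proj(c,[*c0,100])[0].round().astype(int)
    z=cv2.resize(acc[v-20:v+20,u-20:u+20],(400,400),interpolation=2); out.append(np.clip((z-30)*1.6,0,255))
cv2.imwrite("pics/lock5.png",np.hstack(out)); print(bot.state()["joint_pos"].round(2), bot.state()["tcp_pos"])
E
```

```text
t 16.9 lampxy 0.68 -200.88 keyz 138.29 lockang 1.098 F lamp 0.05 -0.02 -0.89 T [-0.012  0.014 -0.022]
[-0.49  0.28  0.64  2.02 -0.21  0.9   0.4 ] [500.32103886 -84.43177229 185.02927372][ WARN:0@7.121] global loadsave.cpp:1063 imwrite_ Unsupported depth image for selected encoder is fallbacked to CV_8U.
```

View pics/lock5.png

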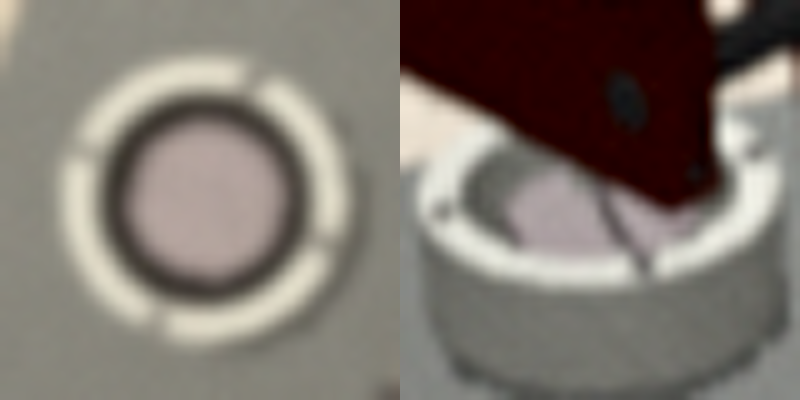

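The side crop shows the slot now running along lamp y, towards the ring notch at (640,265), so the lock is turned. Now I take the key back to the stand.

Request:
arm_command(
  increments=[
    [-0.4,-1.1,0,0,0,0.13,0],
    [-0.5,-1.2,0,0,0,0.13,0],
    [-0.5,-1.2,0,0,0,0.13,0],
    [-0.5,-1.2,0,0,0,0.13,0],
    [-0.4,-1.1,0,0,0,0.13,0],
    [-0.4,-1.1,0,0,0,0.13,0],
    [-0.4,-1.1,0,0,0,0.13,0],
    [-0.4,-1.1,0,0,0,0.13,0],
    [-0.4,-1.1,0,0,0,0.13,0],
    [-0.4,-0.8,0,0,0,0.12,0],
  ],
)

```text
time_s: 18.3
tcp_pos: [457.1, -195.7, 185.2]
orientation: [3.142, 0.0, 1.426]
ft_force: [0.1, 0.8, -1.0]
grip_width: 11.9
```

Request:
arm_command(
  increments=[
    [0,0,-2,0,0,0,0],
    [0,0,-2,0,0,0,0],
    [0,0,-2,0,0,0,0],
    [0,0,0,0,0,0,0],
    [0,0,0,0,0,0,0],
  ],
)

```text
time_s: 18.8
tcp_pos: [457.2, -195.2, 125.3]
orientation: [-3.141, 0.0, 1.421]
ft_force: [-0.0, 0.2, -0.8]
grip_width: 11.9
```

```bash
python3 - <<'E'
from h import *
for i in range(4):
    p,d=bot.capture("side"); s=bot.state(); print(s["tcp_pos"].round(1),s["orientation"].round(3))
p=p[:,:,::-1];cv2.imwrite("pics/side6.png",p);cv2.imwrite("pics/s6.png",cv2.resize(p[330:430,285:405],(720,600),interpolation=2))
o=s["tcp_pos"]-[0,0,47];print("key px",proj("side",[o,o+[0,0,16]]))
a=np.radians(-8.7);ex=np.array([np.cos(a),np.sin(a),0]);ey=np.array([-ex[1],ex[0],0]);st=np.array([456.5,-195,34])
print("pocket corners",proj("side",[st+i*15*ex+j*8*ey for i in(-1,1) for j in(-1,1)]))
E
```

```text
[ 457.6 -195.4  125.9] [3.141 0.    1.421]
[ 457.9 -195.4  126.1] [3.14  0.    1.421]
[ 457.9 -195.4  126.2] [3.14  0.    1.421]
[ 457.8 -195.4  126.1] [ 3.14  -0.     1.421]
key px [[342.41945214 365.46563853]
 [342.6525739  357.0320755 ]]
pocket corners [[334.87403349 397.06256591]
 [328.69511736 388.87448376]
 [353.07051028 387.87995087]
 [346.68297535 380.01558827]]
```

View pics/s6.png

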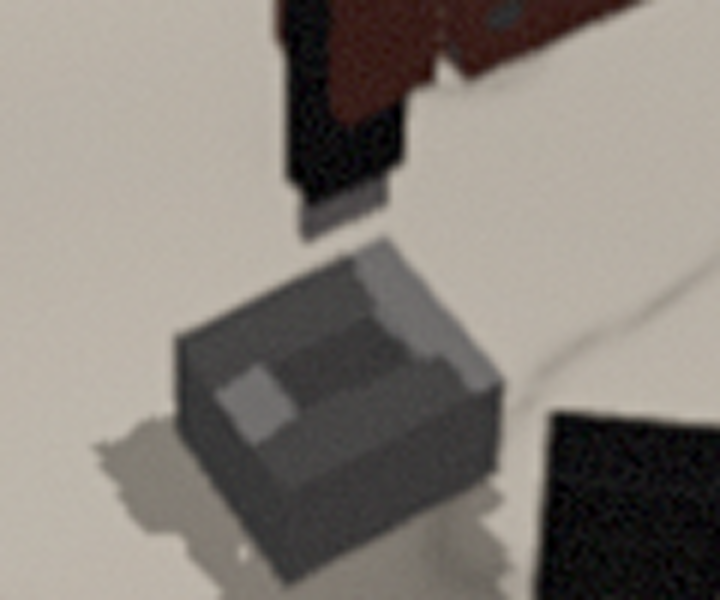

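The key hangs above the empty pocket (tip at crop (345,222), pocket centre near (340,367)) and is lined up with it.

Request:
arm_command(
  increments=[
    [-0.05,0,-2,0,0,0,0],
    [0,0,-2,0,0,0,0],
    [0,0,-1,0,0,0,0],
    [0,0,-0.5,0,0,0,0],
    [0,0,0,0,0,0,0],
    [0,0,0,0,0,0,0],
  ],
)

```text
time_s: 19.6
tcp_pos: [457.1, -195.5, 70.8]
orientation: [3.141, 0.0, 1.421]
ft_force: [0.9, -0.6, -0.2]
grip_width: 11.8
```

Request:
arm_command(
  increments=[
    [0,0,-0.3,0,0,0,0],
    [0,0,-0.3,0,0,0,0],
    [0,0,-0.2,0,0,0,0],
    [0,0,-0.2,0,0,0,0],
    [0,0,0,0,0,0,0],
  ],
)

```text
time_s: 20.1
tcp_pos: [456.4, -195.2, 59.9]
orientation: [-3.141, -0.0, 1.421]
ft_force: [-0.0, -0.4, -0.5]
grip_width: 12.1
```

Request:
arm_command(
  increments=[
    [0,0,-0.15,0,0,0,0],
    [0,0,-0.1,0,0,0,0],
    [0,0,-0.1,0,0,0,0],
    [0,0,0,0,0,0,0],
  ],
)

```text
time_s: 20.5
tcp_pos: [456.5, -195.2, 56.5]
orientation: [-3.141, -0.0, 1.421]
ft_force: [-0.4, 0.1, -1.4]
grip_width: 12.0
```

```bash
python3 st.py
```

```text
t 20.5 lampxy -3.04 -318.29 keyz 9.54 lockang -0.196 F lamp -0.39 0.02 -1.42 T [ 0.064 -0.023 -0.006]
```

Down another 1–2 mm until it touches, then release with a small opening and lift straight up.

Request:
arm_command(
  increments=[
    [0,0,-0.1,0,0,0,0],
    [0,0,-0.05,0,0,0,0],
    [0,0,0,0,0,0,0],
  ],
)

```text
time_s: 20.8
tcp_pos: [456.6, -195.2, 55.2]
orientation: [-3.142, -0.0, 1.421]
ft_force: [-0.5, -0.1, -0.6]
grip_width: 11.8
```

Request:
arm_command(
  increments=[
    [0,0,0,0,0,0,1.6],
    [0,0,0,0,0,0,2.4],
    [0,0,0,0,0,0,3.2],
    [0,0,0,0,0,0,3.2],
    [0,0,1,0,0,0,3.2],
    [0,0,2,0,0,0,3.2],
    [0,0,3,0,0,0,3.2],
    [0,0,4,0,0,0,3.2],
    [0,0,4,0,0,0,3.2],
  ],
)

```text
time_s: 21.7
tcp_pos: [456.0, -195.4, 197.0]
orientation: [-3.141, 0.0, 1.42]
ft_force: [1.9, -0.4, 0.3]
grip_width: 31.9
```

Request:
arm_command(
  increments=[
    [1,4,0,0,0,0,3.2],
    [1,4,0,0,0,0,3.2],
    [1,4,0,0,0,0,3.2],
    [1,4,0,0,0,0,3.2],
    [0,0,0,0,0,0,3.2],
    [0,0,0,0,0,0,3.2],
  ],
)

```text
time_s: 22.3
tcp_pos: [496.7, -34.6, 195.6]
orientation: [3.141, 0.0, 1.423]
ft_force: [0.3, -1.2, -0.4]
grip_width: 32.3
```

```bash
python3 - <<'E'
from h import *
sc=np.array([456.5,-195]);out=[]
for c in("top","side"):
    p,d=bot.capture(c);C=cloud(c,d)
    for z0,z1 in((80,100),(26,42)):
        m=(np.hypot(C[...,0]-sc[0],C[...,1]-sc[1])<45)&(C[...,2]>z0)&(C[...,2]<z1)&(d>0);P=C[m]
        if len(P)>4:
            r=cv2.minAreaRect(P[:,:2].astype(np.float32)); print(c,z0,len(P),np.median(P[:,2]).round(1),np.round(r[0],1),np.round(r[1],1),round(r[2],1))
    u,v=proj(c,[*sc,50])[0].astype(int);U,V=proj(c,[567,103,100])[0].astype(int)
    for a,b in((u,v),(U,V)): out.append(cv2.resize(p[max(b-45,0):b+45,a-45:a+45,::-1],(300,300),interpolation=2))
cv2.imwrite("pics/fin.png",np.vstack([np.hstack(out[:2]),np.hstack(out[2:])])); print(bot.state()["tcp_pos"],bot.state()["time_s"])
E
```

```text
top 80 5 90.9 [ 462.4 -200.9] [0.5 9.4] 88.9
top 26 42 33.1 [ 462.8 -219.8] [40.1  9. ] 2.6
side 80 225 88.5 [ 454.  -196.6] [13.9 26.9] 85.7
side 26 1123 33.4 [ 456.  -195.7] [52.  61.5] 81.0
[496.2931911  -36.57064401 195.50841583] 22.4
```

View pics/fin.png

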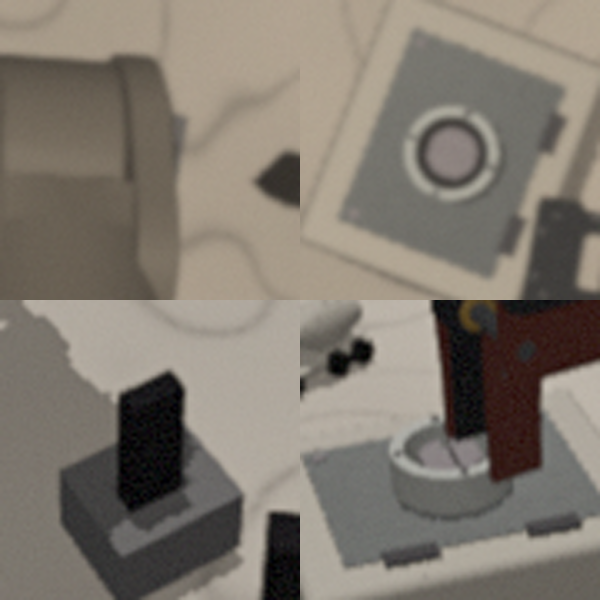

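The key stands upright in the pocket, with its top at 88.5 mm in the side view against 88.4 mm before it was taken out. The slot lies along lamp y and the arm is clear. Handing in.

```bash
python3 -c "
from rig import bot
print(bot.sign_off())"
```

```text
the job is handed in; nothing more can be done
None
```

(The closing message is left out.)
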